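Index the focus-line turntable to its next notch

ROBOT

A 6-joint arm with a two-finger parallel gripper is mounted at the origin on the work surface. World frame = base frame: x ahead of the robot, y to its left, z up, the work surface at z = 0. Lengths are in m, angles in degrees, forces in N, time in s.
With the tool pointing down it reaches from about 0.4 to 0.825 m from the base axis. Payload 7 kg.
Tool frame: the origin (TCP) lies between the finger pads; the fingertips stand 22 mm ahead of it and the grasp point (between the pads) lies 3 mm ahead of it; z points along the fingers, y is the direction in which the jaws open and shut (so a half turn about z gives the same grasp; the last joint's range is limited). The gripper opens to 88 mm and grips with 3 to 60 N. Pads are 19 mm wide; open, the fingers measure 130 mm over their backs; the gripper's body (78 mm by 193 mm) begins 47 mm behind the grasp point.
Start: joints at [-46.576, 20.546, 0.682, 0, -70.136, -16.507], TCP at [0.306, -0.602, 0.249] pointing down, gripper open.
Joint ranges: [-176.03, 176.03], [-82.01, 121.73], [-58.28, 71.71], [-173.87, 95.51], [-174.79, -0.11], [-173.66, 173.66]. Speed limits (degrees/s): [136.94, 136.94, 172.46, 180, 180, 180].

INTERFACE

Orientations are given as [roll, pitch, yaw] about the fixed x, y, z axes, in that order (R = Rz(yaw) Ry(pitch) Rx(roll)).
In Python, from plant import telemetry, cams, r gives the robot as it stands.
- The arm moves only by the tool carry_out, never from a script. Its argument "commands" is one flat list of numbers, 5 for each row, row after row: the shift along the world's x, y, z as a fraction of full scale, then the turn about the world's z as a fraction of full scale, then the gripper's target within -1 to 1 (shut at 1, half-way at 0, fully open at -1). In form: [x, y, z, turn, claw, x, y, z, turn, claw, ...]. A call has 1 to 8 rows; each row shifts and turns the commanded pose from where the row before left it; what a row does not reach is not made up. Full scale, the value 1, is 0.04 m for a shift and 4 degrees for a turn. A row lasts 1/10 s, in which the tool goes at most 50 mm and 8.59 degrees, less where a joint would pass 70% of its speed; a pose out of reach is approached as far as the arm can. A call with a number of a shift or a turn outside -1 to 1 is refused whole. A call with a gripper value outside its range is refused whole. The fingers move at their own pace and stop on an object; "grip_force" is the grip in N (left out, the last holds). Time passes only in rows, so rows that do not move let the fingers close. It gives the time, the measured TCP pose, the force and the opening at its end, in the units of the state.
- telemetry.get_state(): the state, without advancing time (a new reading comes with each control period).
- cams.capture(name): name is "scene" or "top" or "wrist"; returns a dict with "frame" (480x640x3 uint8, red, green, blue), "camera_matrix" (3x3 intrinsics, pixels), "camera_from_world" (4x4, takes a point from world to camera coordinates); the wrist camera has in their place "mount" (4x4, takes a point from camera to tool coordinates, whose origin is the TCP and whose axes are the flange's). Camera axes: x right, y down, z forward; pixel columns grow to the right and rows downward; lengths in m; the calibration is good to about 2 mm. A picture is of the moment at which its call begins: read the wrist's pose just before it. There is no depth.
- r.close_job(): hands the job in, once; it reports no verdict.
The state is a dict: "time_s": time; "joints": joint angles; "qd": joint speeds; "joint_torque": joint torques, N m; "tcp_pos": TCP position; "eef_rot": TCP orientation; "contact_force": force on the tool from outside, world axes, zero at the start; "moment": the same for the moment, N m; "gripper_width": finger opening in m.
Only numpy, scipy, OpenCV 4.12 (cv2) and the standard library are available. Lean on these libraries where they do the work, as an engineer would, in place of code of your own. Each camera call takes 0.05 s, during which the arm holds its last target. There are 200 camera calls.

TASK

Press the locking plunger of the drawing turntable down with the fingertips, turn the disc with it one notch (30 degrees) anticlockwise as seen from above, and let go so that the plunger springs fully back up and locks the disc in that next notch. Grasp nothing: leave the brass weight riding on the sheet, neither touched nor lifted, and do not disturb the ink bottles and the eraser around the turntable.

Things in the scene. Friction and masses are not known exactly. Their poses are not given: they have to be found in the camera images.
- plunger_top (a point): centre of the upper face of the plunger: a flat round aluminium button 47 mm across in a dark steel collar (58 mm outside, 50 mm bore, rim 1 mm above the released face) on the turning disc, 131 mm from the axis; face 61 mm above the table when up. Pressed straight down. The collar turns with the disc, so a fingertip pressing in it drags the disc round, by friction or the collar's wall
- plunger (a joint): travel in m: 0 up, 0.0118 fully in (3.5 N to start, 6 N at the bottom; spring return). The disc is free from 0.011 on. Let go between notches, it stays about 10 mm in, its pin under the notched ring, and pops up when the disc reaches a notch; the round-topped pin draws the disc in from about 3 mm either side
- disc (a joint): angle of the disc in rad, 0 at its first notch, growing anticlockwise seen from above; a notch every 0.5236 rad (30 degrees), play about 0.012 rad either way. Turning takes about 1.5 N at the plunger; it stays where it is left
- axis (a point): the turntable's vertical axis at the sheet, 42.5 mm above the table. Grey disc 230 mm across with a round sheet, on a fixed dark base 316 mm across whose 12-notch aluminium ring shows around the disc. Opposite the plunger's first place a fixed steel straightedge (top 57 mm above the table) reaches over the sheet from a post at the base's edge to 20 mm from the axis
- weight_mid (a point): centre of the loose brass paper weight, 34 mm across and 32 mm high with a waist and a knob, standing upright on the sheet; it rides round with the disc and is not to be touched
- ink_a: bystander: small white ink bottle with a blue cap, 36 mm across, 62 mm high; origin at its underside
- ink_b: bystander: low glass ink jar, 48 mm across, 45 mm high, black lid; origin at its underside
- ink_c: bystander: second white ink bottle with a blue cap, 36 mm across, 62 mm high; origin at its underside
- eraser: bystander: white eraser, 45 x 22 x 12 mm; origin at its underside

How it is judged (in metres and radians):
On the way, in this order (a step that is already met when the one before it is completed fails the run):
1. the plunger is pressed in while the disc is still at its first notch (value of joint plunger above 0.0095 m and value of joint disc between -0.06 and 0.06 rad), for 0.1 s.
2. the disc has come to the next notch anticlockwise (value of joint disc between 0.47 and 0.58 rad), for 0.1 s.
At the end, for the whole second after the job is handed in: The disc stands one notch (30 degrees, within 0.025 rad) anticlockwise of where it started, at rest, the plunger is up again to within 2 mm, and the brass weight still stands upright on the disc (value of joint disc between 0.4986 and 0.5486 rad and value of joint plunger below 0.002 m and velocity of joint disc between -0.05 and 0.05 rad/s and horizontal distance between weight_mid and axis below 0.09 m and angle between weight_mid's own z axis and vertical below 0.1 rad and height (world z) of weight_mid above 0.05 m); the robot touches nothing.
It fails at once if the brass weight is touched by the fingers (contact force between the fingers and weight above 0.5 N).
It fails at once if the brass weight is lifted (height (world z) of weight_mid above 0.068 m).
It fails at once if a thing beside the turntable is disturbed (moved more than 15 mm) (distance of any of ink_a, ink_b, ink_c, eraser from where it was at the start of the episode above 0.015 m).
It also fails if it takes over 32 s, if anything falls off the work surface, if the arm or the gripper's body presses on something with over 40 N, if the wrist force passes 120 N, or if a joint passes its speed limit or range.

## Working session

There is one attempt and no reset: what is moved stays moved. The work goes in short steps, Python scripts to look and compute and a tool call to move; the robot and the scene stay as the last step left them, time stands still between calls to the robot, and variables do not carry over. Pictures are saved under pics/ and viewed, about 8 in all and at most 12, crops included, and the job is handed in when it is done.

Besides the shell and the picture viewer there is one more tool, called after "Call:" in YAML: its name, and indented under it one key for each argument. carry_out: Moves the arm, as the interface text tells. Shift numbers are shares of 0.04 m and turn numbers shares of 4 degrees, none past 1 either way. Its arguments: {"type":"object","properties":{"commands":{"type":"array"},"grip_force":{"type":"number"}},"required":["commands"]}

```bash
mkdir -p pics; python3 - <<'E'
from plant import telemetry,cams,r
import cv2,numpy as np,pickle
s=telemetry.get_state();print({k:np.round(v,3).tolist() for k,v in s.items()})
for n in["scene","top"]:
    c=cams.capture(n);cv2.imwrite(f"pics/{n}0.png",c["frame"][:,:,::-1]);pickle.dump(c,open(f"{n}0.pkl","wb"))
    print(n,np.round(c["camera_matrix"],1).tolist(),np.round(c["camera_from_world"],3).tolist())
E
```

```text
{'time_s': 0.0, 'joints': [-46.575, 20.59, 0.634, -0.021, -70.136, -16.506], 'qd': [-0.041, -0.015, 0.042, 0.048, -0.074, 0.002], 'joint_torque': [0.001, -58.272, 29.306, 6.997, 0.007, -0.0], 'tcp_pos': [0.305, -0.601, 0.248], 'eef_rot': [179.906, -0.008, -153.088], 'contact_force': [-0.134, -0.564, -0.734], 'moment': [-0.004, -0.041, -0.051], 'gripper_width': 0.087}
scene [[447.2, 0.0, 321.7], [0.0, 447.2, 242.6], [0.0, 0.0, 1.0]] [[0.569, 0.822, 0.019, -0.343], [0.616, -0.411, -0.672, -0.264], [-0.545, 0.394, -0.74, 1.025], [0.0, 0.0, 0.0, 1.0]]
top [[567.2, 0.0, 316.6], [0.0, 567.2, 238.0], [0.0, 0.0, 1.0]] [[-0.019, -1.0, 0.016, 0.052], [-0.984, 0.016, -0.178, 0.576], [0.177, -0.019, -0.984, 1.015], [0.0, 0.0, 0.0, 1.0]]
```

View pics/top0.png

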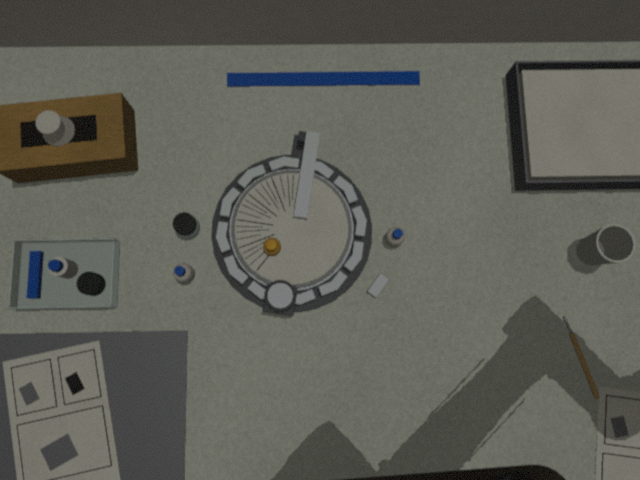

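View pics/scene0.png

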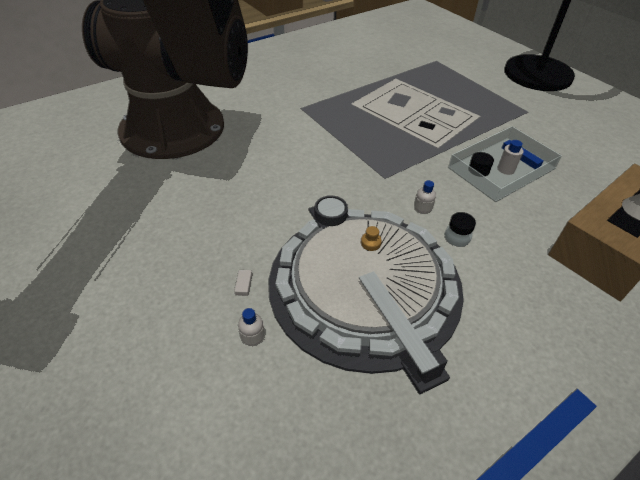

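Top view: plunger at about (280,295), axis near (291,231), weight (272,246). Bottles stand at (183,272), (397,236), the jar at (185,224) and the eraser at (378,285). Scene view: plunger at (331,208). Next I measure it precisely from both views.

```bash
cat > h.py <<'E'
import numpy as np,cv2,pickle
def back(c,uv,z):
    K,T=c["camera_matrix"],c["camera_from_world"];R,t=T[:3,:3],T[:3,3]
    o=-R.T@t;d=R.T@np.linalg.solve(K,[uv[0],uv[1],1.]);return o+d*(z-o[2])/d[2]
def blob(c,uv,win=22,thr=None):
    g=cv2.cvtColor(c["frame"],cv2.COLOR_RGB2GRAY);m=np.zeros_like(g);u,v=map(int,uv)
    p=g[v-win:v+win,u-win:u+win];t,_=cv2.threshold(p,0,255,cv2.THRESH_OTSU)
    n,l,s,ce=cv2.connectedComponentsWithStats((p>t).astype(np.uint8))
    k=l[win,win];cs,_=cv2.findContours((l==k).astype(np.uint8),cv2.RETR_EXTERNAL,cv2.CHAIN_APPROX_NONE)
    pts=max(cs,key=len)[:,0,:]+[u-win,v-win];return t,pts
E
python3 - <<'E'
from h import *
for n,uv in[("top",(280,295)),("scene",(331,208))]:
    c=pickle.load(open(n+"0.pkl","rb"));t,p=blob(c,uv)
    W=np.array([back(c,q,.061)[:2] for q in p],np.float32)
    (x,y),rr=cv2.minEnclosingCircle(W);m=cv2.fitEllipse(W*1e3)
    print(n,t,len(p),"fit",np.round(m[0],1),np.round(m[1],1),"mec",x,y,rr)
c=pickle.load(open("top0.pkl","rb"))
# axis: extreme edges of base
g=cv2.cvtColor(c["frame"],cv2.COLOR_RGB2GRAY)
for n,l in[("top",dict(axis=(291,231),weight=(272,246),a=(183,272),jar=(185,224),b=(397,236),er=(378,285))),("scene",dict(axis=(368,272),weight=(372,232)))]:
    c=pickle.load(open(n+"0.pkl","rb"))
    for k,uv in l.items(): print(n,k,np.round(back(c,uv,.043 if k in("axis",) else .03 if k!="weight" else .06),3))
ims=[]
for n,(u,v) in[("top",(290,235)),("scene",(365,275))]:
    c=pickle.load(open(n+"0.pkl","rb"));h=100;ims.append(cv2.resize(c["frame"][v-h:v+h,u-h:u+h,::-1],None,fx=2,fy=2,interpolation=cv2.INTER_CUBIC)*1)
cv2.imwrite("pics/crop.png",cv2.convertScaleAbs(np.hstack(ims),alpha=1.4))
E
```

```text
top 87.0 70 fit [470.1 111. ] [44.6 44.9] mec 0.4699997305870056 0.11095689237117767 0.02339297905564308
scene 99.0 65 fit [469.  109.9] [44.6 45.3] mec 0.46912747621536255 0.10983455181121826 0.02366524748504162
top axis [0.592 0.09  0.043]
top weight [0.561 0.125 0.06 ]
top a [0.519 0.295 0.03 ]
top jar [0.612 0.293 0.03 ]
top b [ 0.582 -0.114  0.03 ]
top er [ 0.488 -0.073  0.03 ]
scene axis [0.607 0.084 0.043]
scene weight [0.555 0.132 0.06 ]
```

View pics/crop.png

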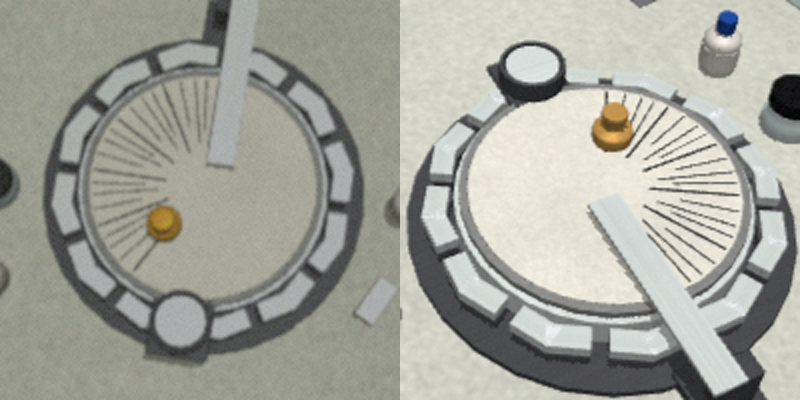

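The crops show the plunger in its collar at the near edge, the weight well inside the sheet, and the straightedge opposite. Both views agree on plunger ≈ (0.4697, 0.1105). Next I fit the axis.

```bash
python3 - <<'E'
from h import *
from scipy.optimize import minimize
P=np.array([.4697,.1105]);C={n:pickle.load(open(n+"0.pkl","rb")) for n in("top","scene")}
a=np.linspace(0,2*np.pi,360)
def samp(c,x,y,r,z):
    W=np.c_[x+r*np.cos(a),y+r*np.sin(a),np.full(360,z)];T=c["camera_from_world"]
    q=(W@T[:3,:3].T+T[:3,3])@c["camera_matrix"].T;q=(q[:,:2]/q[:,2:]).astype(np.float32)
    g=cv2.GaussianBlur(cv2.cvtColor(c["frame"],cv2.COLOR_RGB2GRAY),(0,0),.8).astype(np.float32)
    return cv2.remap(g,q[:,:1],q[:,1:],cv2.INTER_LINEAR)[:,0]
for n,c in C.items():
    for name,R,z in(("sheet",None,.0425),):
        best=max(((np.median(np.clip(samp(c,x,y,r-.003,z)-samp(c,x,y,r+.003,z),-5,40))+np.mean(np.clip(samp(c,x,y,r-.003,z)-samp(c,x,y,r+.003,z),-5,40)),x,y,r) for x in np.arange(.585,.612,.0015) for y in np.arange(.075,.1,.0015) for r in np.arange(.1,.117,.002)))
        x,y=best[1:3];print(n,np.round(best,4),"dist",np.hypot(*(P-[x,y])),"ang",np.degrees(np.arctan2(*(P-[x,y])[::-1])))
E
```

```text
top [50.9376  0.5985  0.09    0.108 ] dist 0.13042120226404855 ang 170.95657303987045
scene [78.0103  0.5985  0.09    0.108 ] dist 0.13042120226404855 ang 170.95657303987045
```

Call:
carry_out:
  commands: [0,1,0,0,1,0,1,0,0,1,0,1,0,0,1,0,1,0,0,1,0,1,0,0,1,0,1,0,0,1,0,1,0,0,1,0,1,0,0,1]
  grip_force: 20

```text
time_s: 0.9
tcp_pos: [0.305, -0.2804, 0.2483]
eef_rot: [180.0, -0.0, -153.1]
contact_force: [0.9, 1.1, 0.6]
gripper_width: 0.0292
```

Call:
carry_out:
  commands: [1,1,0,0,1,1,1,0,0,1,1,1,0,0,1,1,1,0,0,1,0.12,1,0,0,1,0,1,-0.5,0,1,0,1,-1,0,1,0,1,-1,0,1]

```text
time_s: 1.7
tcp_pos: [0.4517, 0.012, 0.1572]
eef_rot: [180.0, 0.1, -153.1]
contact_force: [1.7, 1.4, -0.6]
gripper_width: 0.0004
```

Call:
carry_out:
  commands: [0,1,0,0,1,0,0.77,0,0,1,0,0,0,0,1]

```text
time_s: 2.0
tcp_pos: [0.452, 0.0839, 0.1576]
eef_rot: [-180.0, -0.0, -152.9]
contact_force: [0.0, -0.6, 0.0]
gripper_width: 0.0002
```

```bash
python3 - <<'E'
from plant import telemetry,cams
import cv2,numpy as np
s=telemetry.get_state();print(s["tcp_pos"],s["eef_rot"],s["joints"],s["contact_force"],s["gripper_width"])
c=cams.capture("wrist");print(c["camera_matrix"],c["mount"])
d=cams.capture("scene")
cv2.imwrite("pics/w1.png",cv2.convertScaleAbs(np.hstack([c["frame"][:,120:520],d["frame"][60:,220:620][:420].copy() if 0 else np.vstack([cv2.resize(d["frame"][100:340,230:430],(400,480))])])[:,:,::-1],alpha=1.3))
E
```

```text
[0.45197617 0.08387677 0.15756056] [-1.79993673e+02 -6.47912647e-03 -1.52890256e+02] [ 3.51779270e+01  4.94033051e+00 -3.29281574e+01  6.78232929e-03
 -5.21388153e+01 -9.80723454e+01] [ 0.03275942 -0.57986898  0.0283194 ] 0.00022716303840988352
[[339.78850847   0.         324.69508635]
 [  0.         339.78850847 240.58162881]
 [  0.           0.           1.        ]] [[-1.68258073e-05 -9.52339318e-01 -3.05040691e-01  8.37206527e-02]
 [ 9.99998216e-01  5.60143557e-04 -1.80393150e-03  5.13757517e-04]
 [ 1.88882147e-03 -3.05040177e-01  9.52337610e-01 -1.34876136e-01]
 [ 0.00000000e+00  0.00000000e+00  0.00000000e+00  1.00000000e+00]]
```

View pics/w1.png

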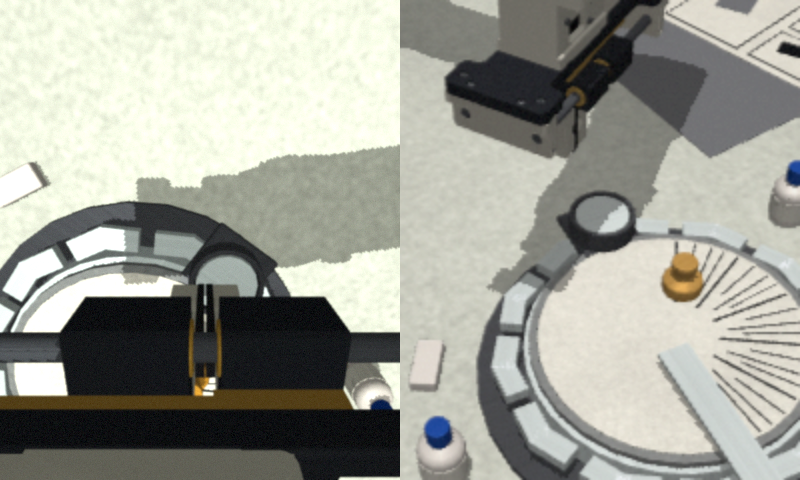

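Left (wrist): closed fingers with narrow tips, plunger at about (228,280) beyond them, and no obstacle in the way. Right (scene): the gripper hangs short of the plunger. Now I move above the plunger with the tips 14 mm over its face.

Call:
carry_out:
  commands: [0.44,0.67,0,0,1,0,0,-0.5,0,1,0,0,-0.5,0,1,0,0,-0.4,0,1,0,0,0,0,1,0,0,0,0,1]

```text
time_s: 2.7
tcp_pos: [0.4694, 0.107, 0.1021]
eef_rot: [-180.0, -0.0, -153.1]
contact_force: [-0.3, -0.2, -0.5]
gripper_width: 0.0004
```

```bash
python3 - <<'E'
from plant import telemetry,cams
import cv2,numpy as np
s=telemetry.get_state();print(s["time_s"],s["tcp_pos"],s["eef_rot"],s["contact_force"])
d=cams.capture("scene")["frame"];t=cams.capture("top")["frame"]
cv2.imwrite("pics/s2.png",cv2.convertScaleAbs(np.hstack([cv2.resize(i,(400,400),interpolation=cv2.INTER_CUBIC) for i in(d[120:270,250:400],t[200:350,210:360])])[:,:,::-1],alpha=1.3))
E
```

```text
2.7 [0.46943895 0.10702673 0.1021154 ] [-1.79985071e+02 -3.33620016e-02 -1.53137376e+02] [-0.34859572 -0.15716792 -0.50469587]
```

View pics/s2.png

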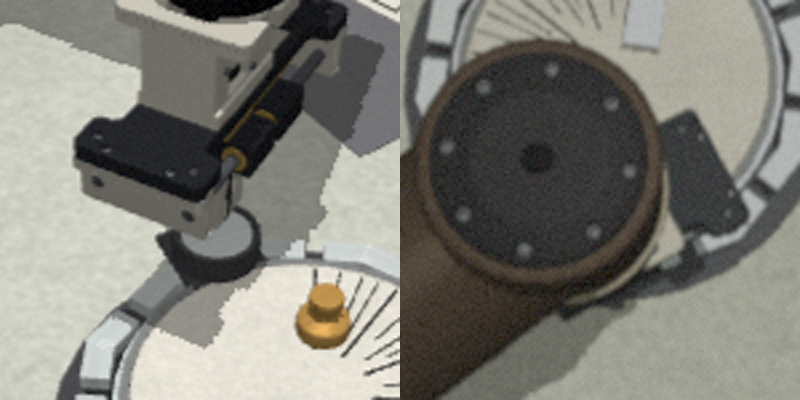

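```bash
python3 - <<'E'
from plant import telemetry,cams
import cv2,numpy as np
from scipy.spatial.transform import Rotation as R
s=telemetry.get_state();p=np.array(s["tcp_pos"]);M=R.from_euler("xyz",s["eef_rot"],degrees=True).as_matrix()
c=cams.capture("scene");T=c["camera_from_world"];f=cv2.convertScaleAbs(cv2.resize(c["frame"][100:280,200:440],(800,600),interpolation=cv2.INTER_CUBIC)[:,:,::-1],alpha=1.5)
def pr(l,col):
    w=p+M@np.array(l);q=c["camera_matrix"]@(T[:3,:3]@w+T[:3,3]);q=q[:2]/q[2];return tuple(int(v) for v in ((q-[200,100])*800/240))
cv2.circle(f,pr((0,0,.022),0),6,(0,0,255),-1)
for z,h,w,col in((-.044,.0965,.039,(0,255,0)),(.022,.021,.0095,(0,0,255))):
    cv2.polylines(f,[np.array([pr((a*w,b*h,z),0) for a,b in((1,1),(1,-1),(-1,-1),(-1,1))])],True,col,2)
cv2.imwrite("pics/s3.png",f)
E
```

```text
(no output)
```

View pics/s3.png

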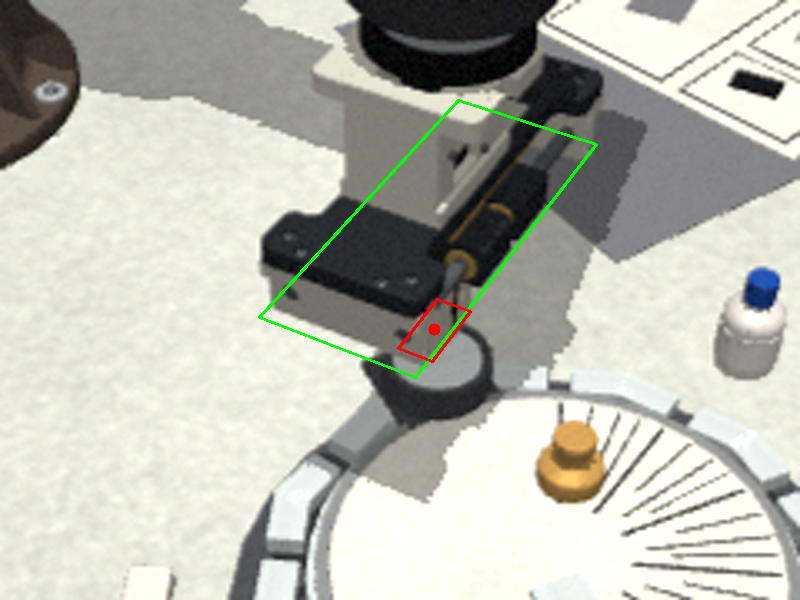

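The projected gripper outline matches the body, and the fingertip point (434,329) lies over the plunger. Next I correct y by 3.5 mm and press.

Call:
carry_out:
  commands: [0,0.09,-0.2,0,1,0,0,-0.2,0,1,0,0,-0.1,0,1,0,0,0,0,1,0,0,0,0,1]

```text
time_s: 3.35
tcp_pos: [0.4693, 0.1115, 0.0818]
eef_rot: [-180.0, -0.0, -153.1]
contact_force: [-1.5, 0.9, 4.1]
gripper_width: 0.0005
```

Call:
carry_out:
  commands: [0,0,-0.1,0,1,0,0,-0.1,0,1,0,0,-0.06,0,1,0,0,0,0,1,0,0,0,0,1]

```text
time_s: 3.85
tcp_pos: [0.4694, 0.1115, 0.0715]
eef_rot: [180.0, 0.0, -153.1]
contact_force: [-2.9, 0.6, 5.7]
gripper_width: 0.0004
```

Call:
carry_out:
  commands: [0,0,-0.03,0,1,0,0,-0.02,0,1,0,0,0,0,1,0,0,0,0,1]

```text
time_s: 4.25
tcp_pos: [0.4697, 0.1117, 0.0712]
eef_rot: [-180.0, 0.1, -153.0]
contact_force: [-9.8, 0.4, 27.6]
gripper_width: 0.0004
```

Fully in, bottomed at 27 N. I ease off 1 mm, then turn along the arc.

Call:
carry_out:
  commands: [0,0,0.025,0,1,-0.024,-0.17,0,0.75,1,-0.015,-0.171,0,0.75,1,-0.006,-0.171,0,0.75,1,0.003,-0.171,0,0.75,1,0.012,-0.171,0,0.75,1,0,0,0,0,1]

```text
time_s: 4.95
tcp_pos: [0.4683, 0.0767, 0.0713]
eef_rot: [-180.0, 0.0, -138.0]
contact_force: [-5.6, -1.7, 17.0]
gripper_width: 0.0007
```

Call:
carry_out:
  commands: [0.021,-0.17,0,0.75,1,0.03,-0.169,0,0.75,1,0.039,-0.167,0,0.75,1,0.047,-0.165,0,0.75,1,0.056,-0.162,0,0.75,1,0,0,0,0,1,0,0,0,0,1]

```text
time_s: 5.65
tcp_pos: [0.476, 0.0433, 0.0713]
eef_rot: [-180.0, -0.0, -123.1]
contact_force: [-5.0, -2.1, 17.4]
gripper_width: 0.0006
```

```bash
python3 - <<'E'
from plant import telemetry,cams
import cv2,numpy as np
s=telemetry.get_state();p=np.array(s["tcp_pos"]);print(s["time_s"],p,np.degrees(np.arctan2(p[1]-.09,p[0]-.5985)),s["eef_rot"],s["contact_force"])
d=cams.capture("scene")["frame"]
cv2.imwrite("pics/s4.png",cv2.convertScaleAbs(cv2.resize(d[130:370,220:480],(780,720*1)[:1]+(600,),interpolation=cv2.INTER_CUBIC)[:,:,::-1],alpha=1.3))
E
```

```text
5.65 [0.47596742 0.04330351 0.07129601] -159.13843123115672 [-1.79965826e+02 -3.60560961e-02 -1.23058764e+02] [-5.02455423 -2.07532373 17.4185359 ]
```

View pics/s4.png

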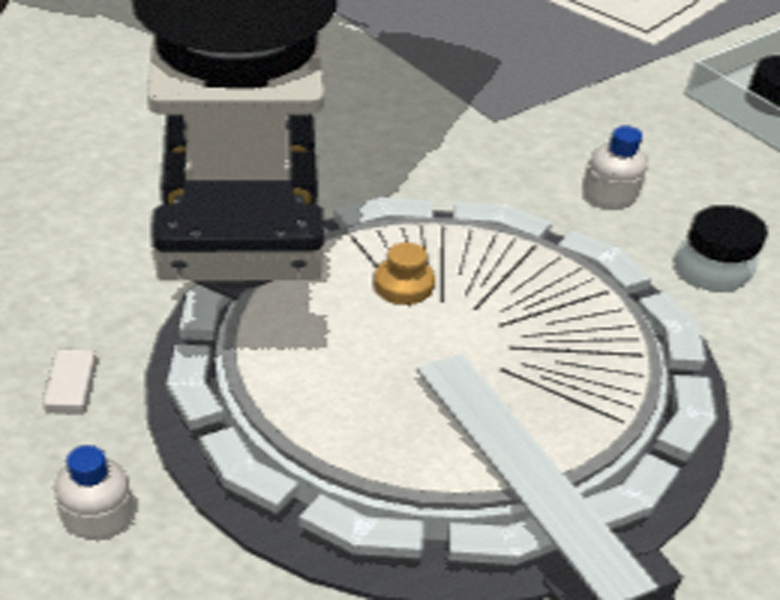

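The disc has turned with the plunger: the lines and the weight have moved round, and the weight stands upright. Tip travel on the arc is 30.4°. I lift straight up.

Call:
carry_out:
  commands: [0,0,0.05,0,1,0,0,0.1,0,1,0,0,0.1,0,1,0,0,0.2,0,1,0,0,0.5,0,1,0,0,1,0,1,0,0,1,0,1,0,0,1,0,1]

```text
time_s: 6.5
tcp_pos: [0.4755, 0.044, 0.2302]
eef_rot: [180.0, 0.0, -123.1]
contact_force: [1.4, 0.3, -0.9]
gripper_width: 0.0002
```

Call:
carry_out:
  commands: [-0.5,-1,0,0,1,0,-1,0,0,1,0,-1,0,0,1,0,-1,0,0,1,0,-1,0,0,1,0,-1,0,0,1,0,0,0,0,1]

```text
time_s: 7.2
tcp_pos: [0.4554, -0.1993, 0.2283]
eef_rot: [180.0, -0.0, -123.3]
contact_force: [0.1, -0.4, -0.6]
gripper_width: 0.0004
```

```bash
python3 - <<'E'
from plant import telemetry,cams
from h import *
s=telemetry.get_state();print(s["time_s"],s["tcp_pos"],s["contact_force"])
ims=[]
for n,(u,v) in[("top",(290,235)),("scene",(365,275))]:
    c=cams.capture(n);pickle.dump(c,open(n+"1.pkl","wb"));h=100
    ims.append(cv2.resize(c["frame"][v-h:v+h,u-h:u+h,::-1],None,fx=2,fy=2,interpolation=cv2.INTER_CUBIC))
    T=c["camera_from_world"];q=c["camera_matrix"]@(T[:3,:3]@[.476,.044,.061]+T[:3,3]);q=q[:2]/q[2];print(n,q)
    try:
        t,p=blob(c,q,18);W=np.array([back(c,x,.061)[:2] for x in p],np.float32);m=cv2.fitEllipse(W*1e3);e=np.array(m[0])/1e3-[.5985,.09]
        print(np.round(m[0],1),np.round(m[1],1),np.hypot(*e),np.degrees(np.arctan2(e[1],e[0]))%360)
    except Exception as x: print(x)
cv2.imwrite("pics/crop2.png",cv2.convertScaleAbs(np.hstack(ims),alpha=1.4))
E
```

```text
7.2 [ 0.45543722 -0.19931149  0.228318  ] [ 0.14189865 -0.3883085  -0.64933224]
top [316.34423087 291.09848528]
[475.6  42.4] [67.4 77. ] 0.13175120195281922 201.15963489908194
scene [300.71248283 224.26230482]
[475.8  42. ] [43.6 44.9] 0.13175535703057817 201.36857901233608
```

View pics/crop2.png

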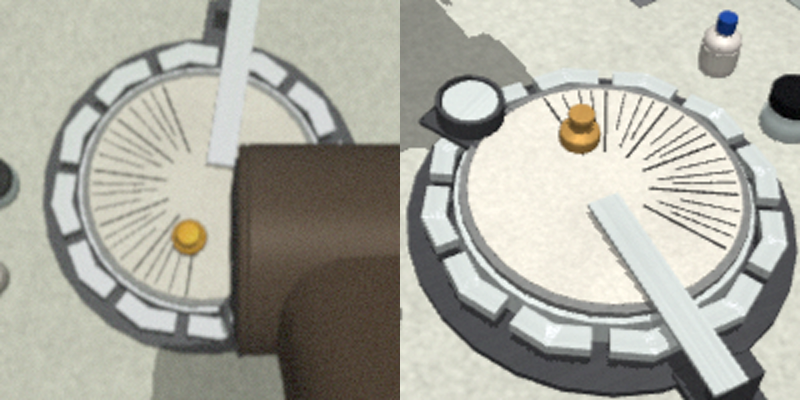

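The plunger face sits at rim level as before: the scene-view fit gives 30.1° of turn at radius 131.8 mm, and a face 10 mm down would shift this by several mm. The weight is upright and nothing else has moved. I hand in.

```bash
python3 -c "
from plant import r;print(r.close_job())"
```

```text
the job is handed in; nothing more can be done
None
```

I pressed the plunger fully in with the closed fingertips, turned the disc one notch anticlockwise, and lifted straight off. The job was handed in shortly after 7.2 s, with the gripper clear at a contact force of about 0.

**Pressing:** the plunger bottomed at a TCP height of 71 mm. The contact force peaked at 27 N there, and I eased it to 17 N before turning.

**Disc and plunger:** the plunger stood at 171.3° about the axis before and 201.4° after in the scene camera, a turn of 30.1°. Its face fitted as a full circle at the released height, so it has sprung back up.

**Weight and surroundings:** the weight looked upright on the sheet in the last pictures. The bottle and jar in view looked where they had been. I did not measure the weight or the bystanders.

**Failed check:** the plunger fit in the last top view is not valid, because the arm partly covered the plunger there. The final angle and height therefore rest on the scene camera alone.

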